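Vent and unload the vacuum mould

ROBOT

A 6-joint arm with a two-finger parallel gripper is mounted at the origin on the work surface. World frame = base frame: x ahead of the robot, y to its left, z up, the work surface at z = 0. Lengths are in m, angles in rad, forces in N, time in s.
With the tool pointing down it reaches from about 0.3 to 0.775 m from the base axis. Payload 14.6 kg.
Tool frame: the origin (TCP) lies on the centre line of the jaws, within the pads' length; the fingertips stand 19 mm ahead of it and the grasp point (between the pads) is the TCP; z points along the fingers, x is the direction in which the jaws open and shut, and the axes are right-handed (so a half turn about z gives the same grasp; the last joint's range is limited). The gripper opens to 94 mm and grips with 3 to 60 N. Pads are 16 mm wide; open, the fingers measure 119 mm over their backs; the gripper's body (75 mm by 177 mm) begins 78 mm behind the grasp point.
Start: joints at [-0.067, 0.3, 1.521, -0, 1.321, -0.067], TCP at [0.55, -0, 0.202] pointing down, gripper open.
Joint ranges: [-3.03, 3.03], [-0.79, 2.21], [0.23, 2.52], [-1.04, 4.18], [0, 3.07], [-2.55, 2.55]. Speed limits (rad/s): [2.22, 2.22, 2.57, 3.14, 3.14, 3.14].

INTERFACE

Orientations are given as [roll, pitch, yaw] about the fixed x, y, z axes, in that order (R = Rz(yaw) Ry(pitch) Rx(roll)).
In Python, from station import ctrl, imaging gives the robot as it stands.
- The arm moves only by the shell command python3 -m handwheel 'ROWS' [OPENING] [FORCE]. ROWS is JSON, a list that holds one entry, the list of rows, each a list of 4 numbers: the shift along the tool's x, y, z in m, then the turn about the tool's z in rad. A call has 1 to 10 rows; each row shifts and turns the pose as measured when the row begins, along the tool's axes as they then stand; what a row does not reach is not made up. A row lasts 1/10 s, in which the tool goes at most 50 mm and 8.59 degrees, less where a joint would pass 70% of its speed; a pose out of reach is approached as far as the arm can. A call is refused whole if a number of a shift passes 0.05 or a number of a turn 0.15, either way. A call with a gripper value outside its range is refused whole. OPENING is the finger opening in m, from 0 to 0.094, set as the call begins (- or left out, the last holds). The fingers move at their own pace and stop on an object; FORCE is the grip in N (left out, the last holds). Time passes only in rows, so rows that do not move let the fingers close. It gives the time, the measured TCP pose, the force and the opening at its end, in the units of the state.
- ctrl.get_obs(): the state, without advancing time (a new reading comes with each control period).
- imaging.camera(name): name is "scene" or "side" or "wrist"; returns the picture (480x640x3 uint8, red, green, blue); there is no depth.
- imaging.camera_model(name): a dict with "camera_matrix" (3x3 intrinsics, pixels), "k1" (the pictures are not rectified: a ray, as slopes to the right and down, at radius r is drawn at 1 + k1 r^2 times it, then the intrinsics apply), "position" and "attitude" of the camera in the world. Camera axes: x right, y up, looking along -z (the intrinsics and any distortion apply to the point x, -y, -z); pixel columns grow to the right and rows downward; lengths in m; the calibration is good to about 2 mm. A picture is of the moment at which its call begins: read the wrist's pose just before it. camera_model takes no time and is no camera call; for the wrist camera it gives the pose at the moment of the call.
- ctrl.hand_in(): hands the job in, once; it reports no verdict.
The state is a dict: "time_s": time; "qpos": joint angles; "joint_vel": joint speeds; "tau": joint torques, N m; "ee_pos": TCP position; "eef_rot": TCP orientation; "force": force on the tool from outside, world axes, zero at the start; "moment": the same for the moment, N m; "grip_width": finger opening in m.
Only numpy, scipy, OpenCV 4.12 (cv2) and the standard library are available. Lean on these libraries where they do the work, as an engineer would, in place of code of your own. Each camera call takes 0.05 s, during which the arm holds its last target. There are 200 camera calls.

TASK

The casting in the clear-topped vacuum mould is ready: turn the red valve fully shut first (leave the blue one as it is), and only then swing the mould's lid back past upright so that it stays open by itself. Lift out the terracotta cast and lay it gently, stub up, flat in the empty green-lined bay of the wooden drying tray. Don't disturb the two finished casts or the other things on the table.

Things in the scene. Friction and masses are not known exactly. Their poses are not given: they have to be found in the camera images.
- red_handle (a joint): turn angle (rad) of the red handle: 0 = open, handle in line with its pipe and pointing to the valve's -x end (roughly towards the robot); it turns clockwise seen from above and meets a hard stop at 1.571 = fully shut, handle square across the pipe on the valve's +y side. Friction about 0.22 N m (4 N at the sleeve) keeps it where it is left. At the start it stands somewhere from 0 to 0.5.
- red_grip (a point): middle of the red plastic sleeve of the handle (55 long, 20 wide, 14 high; it runs from 33 to 88 mm from the turning axis; this point is 60 mm from the axis, 88 above the table). Only a thin steel strip, 16 wide, joins it to the axis; the pipe underneath is free of it by 25 mm. Its x axis points from here to the turning axis
- red_pivot (a point): point on the red valve's vertical turning axis, at the height of the handle, 88 above the table. Its x axis runs along the pipe (brass, 22 thick, 45 above the table, elbows 45 mm either side); the handle points to -x when open, to +y when shut. The valve does not move; the red and the blue valve stand one behind the other, either one nearer
- blue_handle (a joint): turn angle (rad) of the blue handle: 0 = open, handle in line with its pipe and pointing to the valve's -x end (roughly towards the robot); it turns clockwise seen from above and meets a hard stop at 1.571 = fully shut, handle square across the pipe on the valve's +y side. Friction about 0.22 N m (4 N at the sleeve) keeps it where it is left. May stand anywhere at the start; leave it there.
- blue_grip (a point): middle of the blue plastic sleeve of the handle (55 long, 20 wide, 14 high; it runs from 33 to 88 mm from the turning axis; this point is 60 mm from the axis, 88 above the table). Only a thin steel strip, 16 wide, joins it to the axis; the pipe underneath is free of it by 25 mm. Its x axis points from here to the turning axis
- blue_pivot (a point): the same point on the blue valve, a twin of the red one
- mould: fixed aluminium lower half of the clamshell mould, 130 (x) by 170 (y) by 45 high, origin at the centre of its underside, -x is the front. On its top, around the centre, a square nest of four rubber ridges 5 high and 5 wide, 60 mm inside, holds the cast
- lid (a joint): angle (rad) of the mould's lid: 0 shut, swings up and over towards the mould's +x, hard stop at 1.9 (leaning back open). It falls shut if let go below about 1.4 and falls open to the stop beyond that. The lid is a blue hood with a clear top, 130 by 170 by 55 high, covering the lower half from 45 to 100 above the table, 0.35 kg, no spring or latch
- lid_bar (a point): centre of the black round bar handle on the lid: bar 10 thick and 100 long, parallel to the mould's y, 45 mm in front of the hood's front wall (40 clear gap over 90 mm between its end posts) and 90 above the table when shut; it then lies 175 mm in front of the hinge line and 20 above it
- lid_hinge (a point): point on the lid's hinge line, above the mould's rear edge (65 mm behind the mould's centre), 70 above the table; the line runs along the mould's y
- cast_mid (a point): centre, half-way up, of the terracotta-coloured cast: a square plate 56 by 56 by 14 thick with a stub standing on its middle, 30 long (x) by 14 thick (y) by 30 high, 44 high overall, about 90 g. This point is 22 above its underside, z axis up through the stub. It starts in the mould's nest, under the lid, 45 above the table, its stub's length along the mould's x (front to back)
- spare1_mid (a point): the same point of a finished white plaster cast of the same shape, in the tray
- spare2_mid (a point): the same point of the other finished white cast, in the tray
- tray: fixed wooden drying tray, 78 (x) by 222 (y), origin at the centre of its underside; floor 5 thick, walls and dividers 5 thick rising 7 above the floor (12 above the table). Three bays in a row along y, centres at y -72, 0 and 72 mm, each 67 square or slightly more inside; one is empty. The tray and the mould stand either side of the valves, either one on the left
- sheet: thin green sheet lining the empty bay, 64 square; origin at the bay's centre on the floor of the bay, 5 above the table; axes parallel to the tray's
- pigment_jar: small amber jar, 52 across, 75 high, origin at its underside
- solvent_bottle: tall amber bottle, 54 across, 170 high, origin at its underside
- resin_jar: white jar with red cap, 60 across, 95 high, origin at its underside
- bowl: green bowl, 100 across, 45 high, origin at its underside
- mug: white mug, 76 across, 90 high, origin at its underside
- wash_bottle: white bottle with blue cap, 68 across, 180 high, origin at its underside
- spatula: spatula 150 long, lying on the table in front of the valves
- brush: brush 200 long, lying at the back of the table

How it is judged:
On the way, in this order (a step that is already met when the one before it is completed fails the run):
1. the red valve is fully shut (value of joint red_handle above 1.48 rad), for 0.2 s.
2. the lid is swung back past upright (value of joint lid above 1.7 rad), for 0.2 s.
3. the cast is lifted clear of the mould (z of cast_mid in the frame of mould above 0.085 m), for 0.1 s.
At the end, for the whole second after the job is handed in: red handle within 5 degrees of its shut stop; lid leaning back open (over 1.7 rad); cast lying flat (within 0.1 rad) stub up on the floor of the green-lined bay, its centre within 12 mm of the bay's; the finished casts where they were (value of joint red_handle above 1.48 rad and value of joint lid above 1.7 rad and horizontal distance between cast_mid and sheet below 0.012 m and z of cast_mid in the frame of tray below 0.031 m and angle between cast_mid's own z axis and vertical below 0.1 rad and distance of each of spare1_mid, spare2_mid from where it was at the start of the episode below 0.012 m); the robot touches nothing.
It fails at once if the lid is opened while the red valve is not shut (value of joint lid above 0.15 rad and value of joint red_handle below 1.4 rad).
It fails at once if the blue valve is turned (distance of blue_grip from where it was at the start of the episode above 0.01 m).
It fails at once if the cast is dropped (contact force between the fingers and cast below 0.05 N and linear speed of cast above 0.6 m/s).
It fails at once if a finished cast is disturbed (distance of any of spare1_mid, spare2_mid from where it was at the start of the episode above 0.02 m).
It fails at once if another thing on the table is pushed away or knocked over (distance of any of pigment_jar, solvent_bottle, resin_jar, bowl, mug, wash_bottle, spatula, brush from where it was at the start of the episode above 0.03 m or angle between any of pigment_jar, solvent_bottle, resin_jar, bowl, mug, wash_bottle's own z axis and vertical above 0.5 rad).
It also fails if it takes over 72 s, if anything falls off the work surface, if the arm or the gripper's body presses on something with over 40 N, if the wrist force passes 120 N, or if a joint passes its speed limit or range.

## Working session

There is one attempt and no reset: what is moved stays moved. The work goes in short steps, Python scripts to look and compute and a shell command to move; the robot and the scene stay as the last step left them, time stands still between calls to the robot, and variables do not carry over. Pictures are saved under pics/ and viewed, about 8 in all and at most 12, crops included, and the job is handed in when it is done.

```bash
ls; mkdir -p pics; cat > h.py <<'E'
import numpy as np, cv2
from station import ctrl, imaging
from scipy.spatial.transform import Rotation as R
def snap(n,f):
    m=imaging.camera_model(n); im=imaging.camera(n); cv2.imwrite('pics/'+f,im[:,:,::-1]); return im,m
def Rm(m):
    a=np.array(m['attitude'],float)
    return a if a.shape==(3,3) else R.from_euler('xyz',a).as_matrix() if a.size==3 else None
def ray(m,u,v):
    K=np.array(m['camera_matrix']); d=np.array([(u-K[0,2])/K[0,0],(v-K[1,2])/K[1,1]]); s=d.copy()
    for _ in range(20): s=d/(1+m['k1']*(s@s))
    return np.array(m['position']),Rm(m)@np.array([s[0],-s[1],-1])
def onz(m,u,v,z):
    p,d=ray(m,u,v); return p+d*(z-p[2])/d[2]
def proj(m,P):
    K=np.array(m['camera_matrix']); c=Rm(m).T@(np.array(P)-np.array(m['position'])); s=np.array([c[0],-c[1]])/-c[2]
    s=s*(1+m['k1']*(s@s)); return K[:2,:2]@s+K[:2,2]
E
python3 - <<'E'
from h import *
for n in('scene','side','wrist'):
    im,m=snap(n,n+'0.png'); print(n,m)
print(ctrl.get_obs())
E
```

```text
pics
scene {'camera_matrix': array([[459.16758035,   0.        , 320.43346231],
       [  0.        , 459.16758035, 238.3467341 ],
       [  0.        ,   0.        ,   1.        ]]), 'k1': -0.11439131520237786, 'position': array([1.38590389, 0.52962989, 0.883605  ]), 'attitude': array([ 0.87487883, -0.01779908,  2.16401576])}
side {'camera_matrix': array([[459.5165013 ,   0.        , 316.66588604],
       [  0.        , 459.5165013 , 234.24917083],
       [  0.        ,   0.        ,   1.        ]]), 'k1': 0.005390613461861463, 'position': array([-0.06611487,  0.66504699,  1.18676479]), 'attitude': array([ 0.69669819,  0.00470442, -2.36840003])}
wrist {'camera_matrix': array([[337.12825708,   0.        , 315.40184652],
       [  0.        , 337.12825708, 237.47500738],
       [  0.        ,   0.        ,   1.        ]]), 'k1': -0.03040956807951323, 'position': array([0.54966715, 0.0758408 , 0.38515071]), 'attitude': array([-2.64781071e-01,  1.99130328e-03,  1.83866426e-04])}
{'time_s': 0.15, 'qpos': array([-6.65734001e-02,  3.00327724e-01,  1.52139314e+00,  2.21617948e-06,
        1.32068447e+00, -6.66027327e-02]), 'joint_vel': array([-0.00167457, -0.00196262, -0.0038788 ,  0.00102483, -0.00022898,
        0.00048372]), 'tau': array([-2.50185103e-04, -5.31960297e+01, -3.52822959e+01,  7.07691838e-02,
        2.35654798e-02, -3.66386917e-05]), 'ee_pos': array([5.49819816e-01, 2.42990010e-05, 2.01844483e-01]), 'eef_rot': array([-3.14153642e+00,  8.10738148e-04,  2.88058956e-05]), 'force': array([ 0.07960551, -0.25370596, -0.1944853 ]), 'moment': array([ 0.00148557,  0.02166016, -0.01952965]), 'grip_width': 0.09388684242646023}
```

View pics/scene0.png

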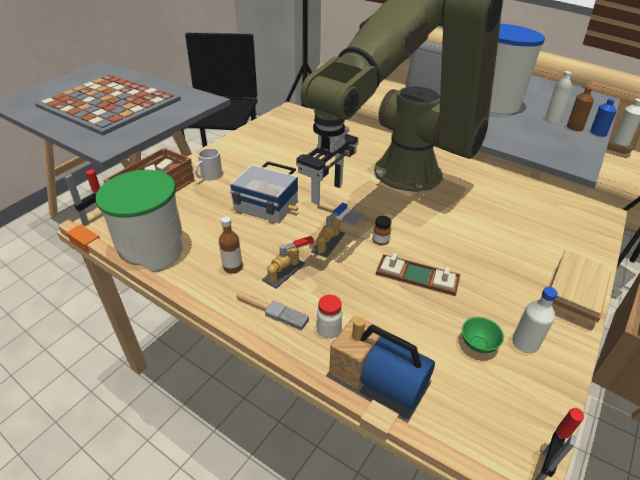

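View pics/side0.png

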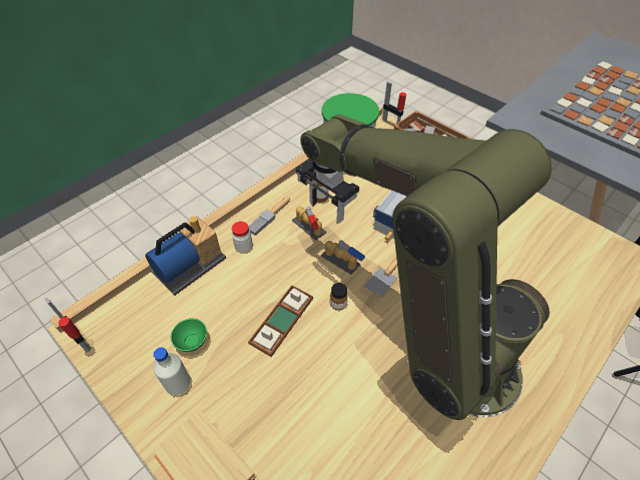

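Scene camera (from the far side): the red sleeve is at (303,242), the blue sleeve at (341,212) and nearer the robot. The mould is at (265,190) on the robot's right, with its bar near (280,168). The tray is at (418,273) on the left, with the green bay in the middle. In the side view the red sleeve is at (315,224) and the sheet at (285,318).

```bash
python3 - <<'E'
from h import *
import cv2
def blobs(f,box,lo,hi,mn=15):
    im=cv2.imread('pics/'+f); h=cv2.cvtColor(im,cv2.COLOR_BGR2HSV); x0,y0,x1,y1=box
    k=np.zeros(h.shape[:2],np.uint8); k[y0:y1,x0:x1]=cv2.inRange(h,lo,hi)[y0:y1,x0:x1]
    n,l,s,c=cv2.connectedComponentsWithStats(k)
    return k,[(c[i].round(1).tolist(),int(s[i,4])) for i in range(1,n) if s[i,4]>mn]
S=imaging.camera_model('scene'); D=imaging.camera_model('side')
for nm,f,m,box,lo,hi,z in [('red','scene0.png',S,(280,225,330,260),(0,140,90),(8,255,255),.09),('red','side0.png',D,(295,205,330,240),(0,140,90),(8,255,255),.09),
 ('blue','scene0.png',S,(325,200,365,225),(100,100,40),(125,255,255),.09),('blue','side0.png',D,(335,235,370,270),(100,100,40),(125,255,255),.09),
 ('green','scene0.png',S,(395,255,440,290),(45,100,30),(85,255,255),.005),('green','side0.png',D,(265,300,305,340),(45,100,30),(85,255,255),.005)]:
    k,b=blobs(f,box,lo,hi)
    for c,a in b: print(nm,f,c,a,onz(m,*c,z).round(4))
    pts=np.argwhere(k)[:,::-1]
    if len(pts):
        r=cv2.minAreaRect(np.array([onz(m,*p,z)[:2] for p in pts],np.float32)); print('  rect',np.round(r[0],3),np.round(r[1],3),round(r[2],1))
for n,uv,z in [('barL',(263,165),.09),('barR',(297,176),.09),('mug',(209,164),.045),('solv',(231,250),.08),('pig',(382,232),.04),('trayA',(385,260),.012),('trayB',(458,290),.012),('mouldtopcorner',(232,187),.1),('',(291,215),.0),('',(270,168),.1),('',(299,176),.1)]:
    print(n,onz(S,*uv,z).round(3))
E
```

```text
red scene0.png [303.4, 241.2] 134 [ 0.6263 -0.0204  0.09  ]
  rect [ 0.626 -0.02 ] [0.029 0.053] 60.5
red side0.png [313.0, 221.8] 82 [ 0.623 -0.017  0.09 ]
  rect [ 0.622 -0.017] [0.02 0.06] 58.8
blue scene0.png [340.0, 208.5] 86 [ 0.444  -0.0192  0.09  ]
  rect [ 0.443 -0.019] [0.056 0.022] 2.1
blue side0.png [355.7, 253.3] 105 [ 0.442  -0.0163  0.09  ]
  rect [ 0.442 -0.016] [0.056 0.022] 1.2
green scene0.png [417.2, 273.7] 177 [0.477  0.2582 0.005 ]
  rect [0.475 0.258] [0.053 0.059] 12.6
green side0.png [282.1, 318.6] 346 [0.4773 0.2601 0.005 ]
  rect [0.477 0.26 ] [0.058 0.061] 12.4
barL [ 0.384 -0.36   0.09 ]
barR [ 0.374 -0.227  0.09 ]
mug [ 0.432 -0.573  0.045]
solv [ 0.757 -0.163  0.08 ]
pig [0.412 0.109 0.04 ]
trayA [0.486 0.161 0.012]
trayB [0.479 0.378 0.012]
mouldtopcorner [ 0.553 -0.343  0.1  ]
 [ 0.458 -0.191  0.   ]
 [ 0.398 -0.318  0.1  ]
 [ 0.383 -0.212  0.1  ]
```

View pics/wrist0.png

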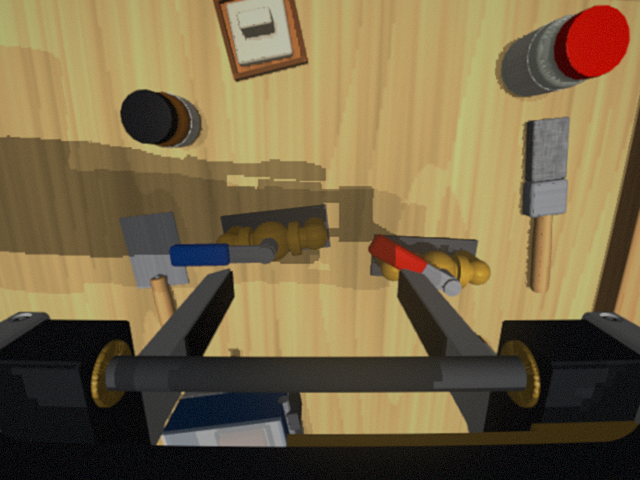

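Wrist view (right = +x, up = +y): the red sleeve is at (397,252) with its pivot near (452,287). The blue pivot is near (269,248), with its handle in line along -x. The fingers straddle both.

```bash
python3 - <<'E'
from h import *
W=dict(camera_matrix=np.array([[337.128,0,315.402],[0,337.128,237.475],[0,0,1]]),k1=-.0304096,position=[.549667,.07584,.38515],attitude=[-.26478,.00199,.00018])
for n,uv,z in [('red',(397,253),.093),('redpiv',(452,287),.095),('redtip',(371,242),.09),('bluegrip',(200,253),.093),('bluepiv',(270,247),.095),('pipe end',(480,271),.055),('pipe -end',(398,270),.05),('solv',0,0)]:
    if uv: print(n,onz(W,*uv,z).round(4))
E
python3 - <<'E'
import cv2
im=cv2.imread('pics/scene0.png')[130:290,190:390]
cv2.imwrite('pics/crop1.png',cv2.resize(im,None,fx=3.7,fy=3.7,interpolation=cv2.INTER_CUBIC))
E
```

```text
red [ 0.6234 -0.018   0.093 ]
redpiv [ 0.6766 -0.0506  0.095 ]
redtip [ 0.5997 -0.0084  0.09  ]
bluegrip [ 0.4437 -0.0181  0.093 ]
bluepiv [ 0.5083 -0.0117  0.095 ]
pipe end [ 0.7219 -0.05    0.055 ]
pipe -end [ 0.6365 -0.0507  0.05  ]
```

View pics/crop1.png

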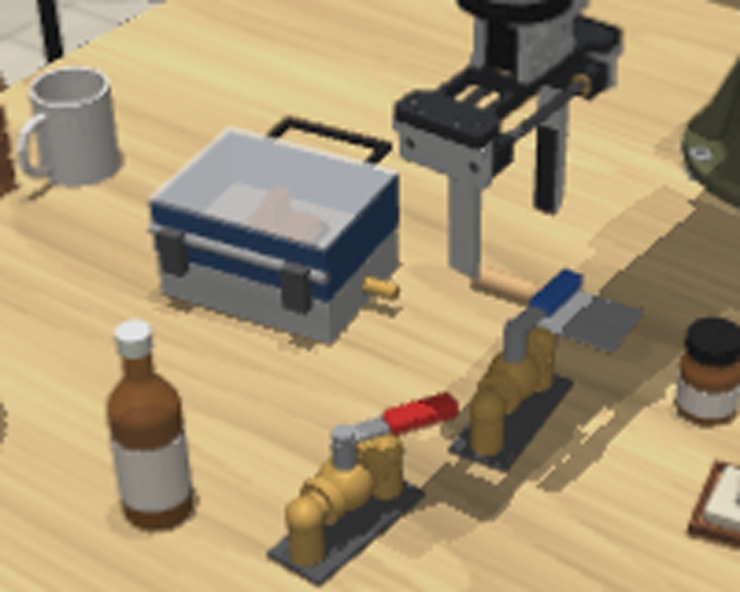

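Red is about 0.54 rad from -x, with its pivot at (0.677,-0.051). I'll straddle the sleeve crosswise and push it around.

```bash
python3 -m handwheel '[[[0.037,0.009,0,-0.145],[0.037,0.018,0,-0.145],[0,0,0,-0.145],[0,0,0,-0.145],[0,0,0,-0.145],[0,0,0,-0.145],[0,0,0,-0.145],[0,0,0,0]]]' 0.046 10
```

```text
time_s: 0.95
ee_pos: [0.6275, -0.0222, 0.1969]
eef_rot: [-3.133, 0.004, 1.05]
force: [-0.4, 0.3, 1.2]
grip_width: 0.0461
```

```bash
python3 -m handwheel '[[[0.001,-0.008,0.03,0],[0,0,0.03,0],[0,0,0.03,0],[0,0,0.018,0],[0,0,0,0]]]'; python3 - <<'E'
from h import *
snap('wrist','w1.png')
E
```

```text
time_s: 1.45
ee_pos: [0.6199, -0.0171, 0.0856]
eef_rot: [-3.134, 0.003, 1.026]
force: [-0.0, 0.3, 0.4]
grip_width: 0.046
```

View pics/w1.png

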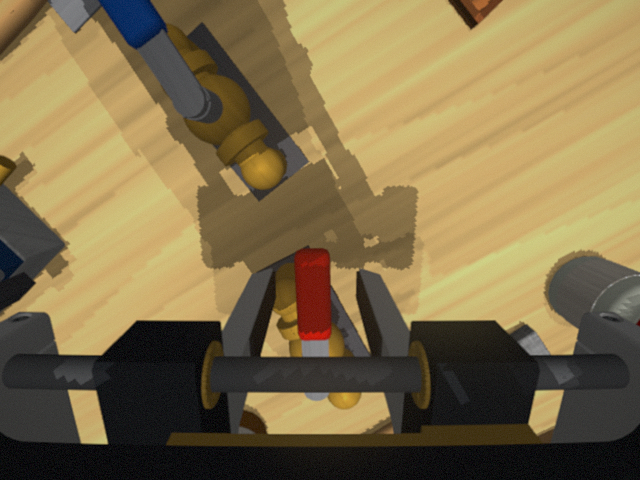

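```bash
python3 -m handwheel '[[[0.008,0,0,0],[0.0086,0.0006,0,0.128],[0.0086,0.0006,0,0.128],[0.0086,0.0006,0,0.128],[0.0086,0.0006,0,0.128],[0.0086,0.0006,0,0.128],[0.0086,0.0006,0,0.128],[0.0086,0.0006,0,0.128],[0.0086,0.0006,0,0.128]]]'
```

```text
time_s: 2.4
ee_pos: [0.6903, 0.0249, 0.1005]
eef_rot: [3.141, -0.009, -0.049]
force: [-0.3, -0.0, 0.2]
grip_width: 0.0461
```

```bash
python3 -m handwheel '[[[0,0.006,0.008,0],[0,0.004,0.005,0],[0.003,0,0,-0.05],[0.005,0,0,0],[0.005,0,0,0]]]'; python3 - <<'E'
from h import *
snap('wrist','w2.png')
E
```

```text
time_s: 2.9
ee_pos: [0.7042, 0.0143, 0.0893]
eef_rot: [3.14, -0.012, 0.008]
force: [-0.1, 0.4, 0.6]
grip_width: 0.046
```

View pics/w2.png

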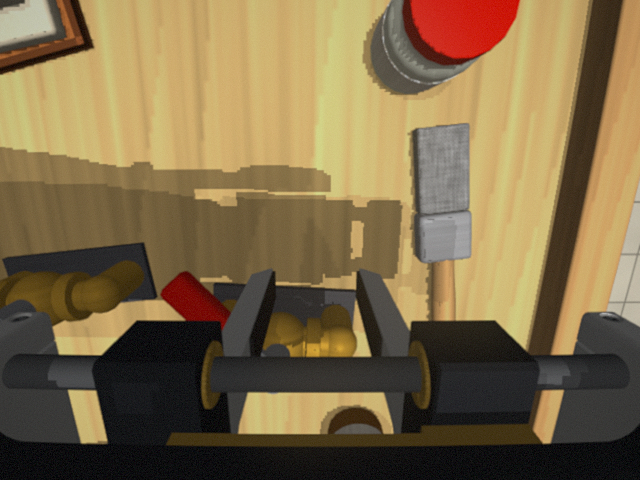

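The left finger rode over the handle, which stopped part way: its tip is at about (180,285). I'll measure the angle and try again while holding height.

```bash
python3 - <<'E'
from h import *
m=imaging.camera_model('wrist')
for uv in [(177,284),(163,290),(190,273),(228,325),(275,352)]: print(onz(m,*uv,.094).round(4))
E
python3 -m handwheel '[[[0,0,-0.03,0],[-0.02,0,-0.012,-0.12],[-0.025,0,0,-0.12],[0,0,0,-0.12],[0,0,0,-0.12],[0,0,0,-0.12],[0,0,0,-0.12],[0,0,0,0]]]'
python3 - <<'E'
from h import *
im,m=snap('wrist','w3.png')
h=cv2.cvtColor(im,cv2.COLOR_RGB2HSV);k=((h[...,0]<8)&(h[...,1]>150)&(h[...,2]>60)).astype(np.uint8)
n,l,s,c=cv2.connectedComponentsWithStats(k)
for i in range(1,n):
  if s[i,4]>200: 
    p=np.argwhere(l==i)[:,::-1]; r=cv2.minAreaRect(np.array([onz(m,*q,.092)[:2] for q in p],np.float32)); print(c[i],s[i],r)
E
```

```text
[0.6252 0.0138 0.094 ]
[0.6168 0.01   0.094 ]
[0.6333 0.0206 0.094 ]
[ 0.6528 -0.0122  0.094 ]
[ 0.6801 -0.0304  0.094 ]
time_s: 3.75
ee_pos: [0.6581, 0.0107, 0.1326]
eef_rot: [3.132, -0.009, 0.755]
force: [0.2, -0.2, 0.6]
grip_width: 0.046
[579.61281337 215.32053323] [ 536  179   88   75 5026] ((0.770913302898407, 0.1571977436542511), (0.06237529218196869, 0.05241410806775093), 40.40351486206055)
[278.25811688 250.33766234] [ 263  216   29   76 1848] ((0.6366479992866516, -0.0058539435267448425), (0.01973782479763031, 0.05511568486690521), 42.12318801879883)
```

```bash
python3 -m handwheel '[[[-0.027,-0.004,0,0],[0,0,0.025,0],[0,0,0.02,0],[0,0,0.004,0],[0,0,0,0]]]'
python3 -m handwheel '[[[0.002,0,0,0],[0,0,0,0],[0.008,0.0006,0.001,0.12],[0.008,0.0006,0.001,0.12],[0.008,0.0006,0.001,0.12]]]' 0.03
```

```text
time_s: 4.3
ee_pos: [0.6364, -0.0054, 0.0832]
eef_rot: [3.13, -0.011, 0.733]
force: [-0.0, -0.3, 0.6]
grip_width: 0.0462
time_s: 4.8
ee_pos: [0.66, 0.0078, 0.0848]
eef_rot: [3.132, -0.016, 0.359]
force: [-2.8, -3.4, 1.7]
grip_width: 0.0303
```

```bash
python3 -m handwheel '[[[0.008,0.001,0.002,0.12],[0.008,0.001,0.002,0.12],[0.008,0.001,0.002,0.12],[0.005,0.001,0.001,0]]]'
```

```text
time_s: 5.2
ee_pos: [0.6889, 0.0106, 0.0819]
eef_rot: [3.139, -0.015, -0.021]
force: [-20.5, 8.2, 11.3]
grip_width: 0.0345
```

```bash
python3 -m handwheel '[[[-0.007,0,0,0],[0,0,0,0],[0,0,-0.03,0],[0,0,-0.05,0],[-0.02,0,-0.05,0],[-0.045,-0.02,0,0],[-0.045,-0.02,0,0],[0,0,0,0]]]' 0.06
python3 - <<'E'
from h import *
im,m=snap('wrist','w4.png')
h=cv2.cvtColor(im,cv2.COLOR_RGB2HSV);k=((h[...,0]<8)&(h[...,1]>150)&(h[...,2]>60)).astype(np.uint8)
n,l,s,c=cv2.connectedComponentsWithStats(k)
for i in range(1,n):
  if s[i,4]>200: 
    p=np.argwhere(l==i)[:,::-1]; r=cv2.minAreaRect(np.array([onz(m,*q,.092)[:2] for q in p],np.float32)); print(c[i],s[i],r)
snap('scene','s4.png')
E
```

```text
time_s: 6.0
ee_pos: [0.5687, 0.0535, 0.2142]
eef_rot: [3.139, -0.02, -0.015]
force: [-0.0, -0.3, -0.2]
grip_width: 0.0599
[542.1136572 108.8802322] [ 508   77   68   63 3273] ((0.7705264091491699, 0.15919949114322662), (0.05155762657523155, 0.060472458600997925), 89.84773254394531)
[428.24291115 271.49243856] [ 415  245   27   53 1058] ((0.6795214414596558, 0.009439660236239433), (0.05419667810201645, 0.021827807649970055), 88.23700714111328)
```

View pics/w4.png

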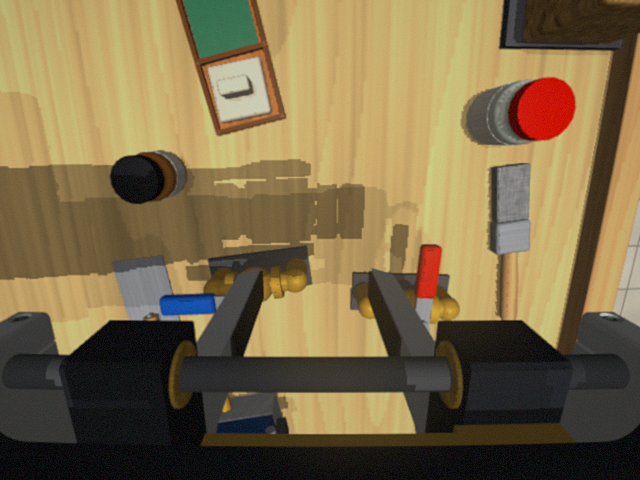

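Red is shut (handle square across the pipe). Next I move over the mould to look at it from close by.

```bash
python3 -m handwheel '[[[-0.012,0.049,-0.01,0],[-0.012,0.049,-0.01,0],[-0.012,0.049,-0.01,0],[-0.012,0.049,-0.01,0],[-0.012,0.049,-0.01,0],[-0.012,0.049,-0.01,0],[-0.012,0.049,-0.01,0],[-0.012,0.049,-0.01,0],[-0.012,0.04,0,0],[0,0,0,0]]]' 0.094
python3 - <<'E'
from h import *
im,m=snap('wrist','w5.png'); print(m['position'],m['attitude'])
import json; json.dump({k:np.array(v).tolist() for k,v in m.items()},open('w5.json','w'))
E
```

```text
time_s: 7.1
ee_pos: [0.464, -0.3803, 0.291]
eef_rot: [3.134, -0.026, -0.014]
force: [0.8, 0.4, -0.4]
grip_width: 0.094
[ 0.46009746 -0.30305169  0.47384539] [-0.2721124 -0.0252806 -0.01422  ]
```

View pics/w5.png

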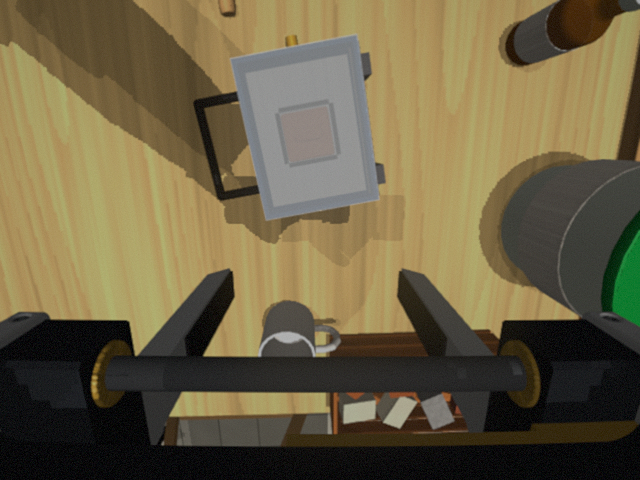

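Wrist view of the mould: lid top corners are about (233,59), (357,38), (379,199) and (267,219). The bar runs from (200,102) to (221,197). The nest and cast are centred near (307,134).

```bash
python3 - <<'E'
from h import *
import json; m=json.load(open('w5.json'))
c=np.array([onz(m,*p,.1) for p in [(233,59),(357,38),(379,199),(267,219)]]); print(c.round(4), c.mean(0))
print(np.linalg.norm(np.roll(c,-1,0)-c,axis=1))
a=np.array([onz(m,*p,.09) for p in [(200,102),(221,197)]]); print('bar',a.round(4),a.mean(0))
print('cast',onz(m,307,134,.059), onz(m,307,134,.05))
e=c[0]+c[1]-c[3]-c[2]; print('yaw from y edge',np.degrees(np.arctan2(-e[0],e[1])))
e=c[1]+c[2]-c[0]-c[3]; print('yaw x edge',np.degrees(np.arctan2(e[1],e[0])))
E
```

```text
[[ 0.3877 -0.2192  0.1   ]
 [ 0.5127 -0.2011  0.1   ]
 [ 0.5401 -0.3642  0.1   ]
 [ 0.4136 -0.3847  0.1   ]] [ 0.46353845 -0.29229131  0.1       ]
[0.12622844 0.16535602 0.12815673 0.1675075 ]
bar [[ 0.3477 -0.2582  0.09  ]
 [ 0.3614 -0.3602  0.09  ]] [ 0.35457082 -0.30919864  0.09      ]
cast [ 0.46082981 -0.29206549  0.059     ] [ 0.46084569 -0.29182715  0.05      ]
yaw from y edge 9.229219470285209
yaw x edge 8.712295351414067
```

```bash
python3 -m handwheel '[[[-0.037,-0.024,0.015,-0.085],[-0.037,-0.024,0.015,-0.085],[-0.037,-0.024,0.015,0],[0,0,0.03,0],[0,0,0,0]]]' 0.04 15
```

```text
time_s: 7.65
ee_pos: [0.3508, -0.3144, 0.2095]
eef_rot: [3.128, -0.027, 0.166]
force: [0.0, -0.4, -0.7]
grip_width: 0.0571
```

```bash
python3 -m handwheel '[[[0,-0.007,0.03,0],[0,0,0.03,0],[0,0,0.03,0],[0,0,0.028,0],[0,0,0,0]]]'
python3 - <<'E'
from h import *
im,m=snap('scene','s6.png'); cv2.imwrite('pics/s6c.png',cv2.resize(im[110:240,190:360,::-1],None,fx=4,fy=4,interpolation=cv2.INTER_CUBIC))
E
```

```text
time_s: 8.15
ee_pos: [0.3601, -0.3115, 0.0945]
eef_rot: [3.121, -0.032, 0.17]
force: [0.2, 0.5, 0.9]
grip_width: 0.0398
```

View pics/s6c.png

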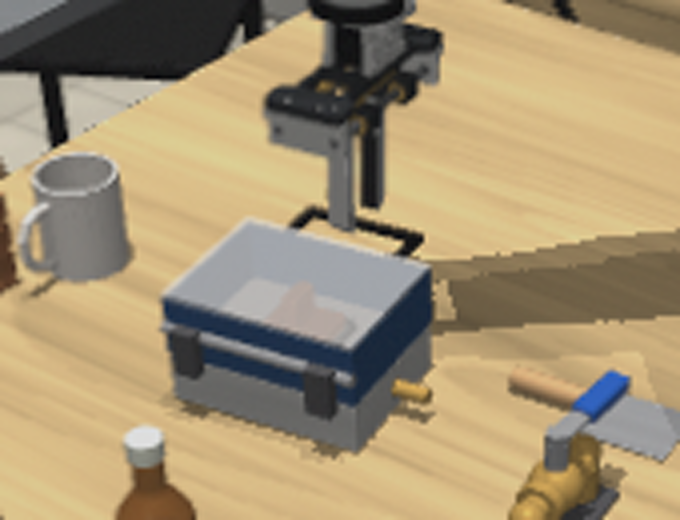

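```bash
python3 - <<'E'
from h import *
m=imaging.camera_model('scene')
for P in [(.3477,-.2582,.09),(.3614,-.3602,.09),(.354,-.309,.09),(.34,-.315,.0755),(.38,-.308,.0755)]:
    print(P,((proj(m,P)-[190,110])*4).round(0))
E
```

```text
(0.3477, -0.2582, 0.09) [416. 238.]
(0.3614, -0.3602, 0.09) [309. 209.]
(0.354, -0.309, 0.09) [363. 223.]
(0.34, -0.315, 0.0755) [368. 229.]
(0.38, -0.308, 0.0755) [345. 252.]
```

Fingertips show about 6 px higher than predicted, so I'll go lower before closing on the bar.

```bash
python3 -m handwheel '[[[-0.005,0,0.013,0],[0,0,0,0]]]'
python3 -m handwheel '[[[0,0,0,0],[0,0,0,0],[0,0,0,0]]]' 0 15
```

```text
time_s: 8.4
ee_pos: [0.3579, -0.3147, 0.0856]
eef_rot: [3.116, -0.036, 0.171]
force: [-0.7, -0.1, -0.2]
grip_width: 0.0397
time_s: 8.7
ee_pos: [0.3587, -0.3158, 0.088]
eef_rot: [3.113, -0.038, 0.171]
force: [0.3, 0.5, -0.4]
grip_width: 0.0193
```

```bash
python3 -m handwheel '[[[0,0,0.002,0],[0,0,0.002,0],[0,0,0.001,0]]]' 0 15
```

```text
time_s: 9.0
ee_pos: [0.3557, -0.3175, 0.0861]
eef_rot: [3.111, -0.031, 0.172]
force: [3.9, 9.0, 10.6]
grip_width: 0.0095
```

Bar gripped (9.5 mm). Now the arc, in stages.

```bash
python3 -m handwheel '[[[0.003,0,-0.018,0],[0.005,0,-0.018,0],[0.007,0,-0.017,0],[0.009,0,-0.016,0]]]'
```

```text
time_s: 9.4
ee_pos: [0.3798, -0.3124, 0.158]
eef_rot: [3.107, -0.038, 0.17]
force: [10.9, -4.3, -8.8]
grip_width: 0.0092
```

```bash
python3 -m handwheel '[[[0.010,0,-0.015,0],[0.012,0,-0.014,0],[0.013,0,-0.013,0],[0.0145,0,-0.0115,0],[0.0155,0,-0.010,0]]]'
```

```text
time_s: 9.9
ee_pos: [0.445, -0.3001, 0.2278]
eef_rot: [3.102, -0.044, 0.17]
force: [0.3, 0.1, -0.3]
grip_width: 0.0007
```

The bar slipped out of the grip, so I'll check numerically that the lid fell shut, comparing with the earlier scene frame.

```bash
python3 -m handwheel '[[[-0.03,0,-0.02,0],[-0.03,0,0,0],[-0.03,0,0,0],[0,0,0,0]]]' 0.04 45
python3 - <<'E'
from h import *
im,m=snap('scene','s7.png'); a=cv2.imread('pics/s6.png')[:,:,::-1]
d=np.abs(im.astype(int)-a).sum(2)>60
print('lid region diff',d[170:215,230:300].mean()); im,m=snap('wrist','w7.png'); print(m['position'],m['attitude'])
h=cv2.cvtColor(im,cv2.COLOR_RGB2HSV)
k=(im.max(2)<45).astype(np.uint8); n,l,s,c=cv2.connectedComponentsWithStats(k)
for i in range(1,n):
    if s[i,4]>150: print(c[i].round(0),s[i])
print(ctrl.get_obs()['ee_pos'])
E
```

```text
time_s: 10.3
ee_pos: [0.3549, -0.3144, 0.2456]
eef_rot: [3.1, -0.045, 0.173]
force: [0.1, 0.6, -0.3]
grip_width: 0.0291
lid region diff 0.012380952380952381
[ 0.33323895 -0.23359173  0.42551421] [-0.3063739  -0.04490383  0.17365619]
[584.  30.] [561   0  79  64 295]
[611.  35.] [586  20  54  31 773]
[610. 149.] [601 129  27  40 360]
[309. 196.] [304 157  37  95 770]
[314. 374.] [    1   270   629   169 33222]
[321. 461.] [    0   423   640    57 23160]
[ 0.3567943  -0.31416219  0.24550159]
```

```bash
python3 -m handwheel '[[[-0.008,-0.009,0.03,0],[0,0,0.03,0],[0,0,0.03,0],[0,0,0.03,0],[0,0,0.03,0],[0,0,0.013,0],[0,0,0,0]]]' 0.04 45
```

```text
time_s: 11.1
ee_pos: [0.3619, -0.3112, 0.0765]
eef_rot: [3.098, -0.048, 0.178]
force: [-0.3, 0.7, 1.2]
grip_width: 0.04
```

```bash
python3 -m handwheel '[[[-0.006,0,0,0],[0,0,0.001,0],[0,0,0.002,0],[0,0,0.002,0],[0,0,0.002,0],[0,0,0,0],[0,0,0,0]]]' 0 45
```

```text
time_s: 11.8
ee_pos: [0.3559, -0.3134, 0.0738]
eef_rot: [3.096, -0.047, 0.179]
force: [1.5, 1.0, -2.6]
grip_width: 0.0088
```

```bash
python3 -m handwheel '[[[0.004,0.001,-0.018,0],[0.006,0.001,-0.018,0],[0.008,0.001,-0.017,0],[0.009,0.001,-0.016,0]]]'
```

```text
time_s: 12.2
ee_pos: [0.3788, -0.3097, 0.1444]
eef_rot: [3.098, -0.045, 0.178]
force: [11.7, 0.3, -9.9]
grip_width: 0.0087
```

```bash
python3 -m handwheel '[[[0.012,0.001,-0.0145,0],[0.013,0.001,-0.013,0],[0.014,0,-0.012,0]]]'
```

```text
time_s: 12.5
ee_pos: [0.4134, -0.3038, 0.1882]
eef_rot: [3.098, -0.038, 0.177]
force: [3.6, -7.8, -5.8]
grip_width: 0.0089
```

```bash
python3 -m handwheel '[[[0.0145,0,-0.010,0],[0.0155,0,-0.0085,0],[0.0165,0,-0.0075,0]]]'
```

```text
time_s: 12.8
ee_pos: [0.4586, -0.2965, 0.2189]
eef_rot: [3.092, -0.036, 0.175]
force: [3.5, -5.4, -10.3]
grip_width: 0.0086
```

```bash
python3 -m handwheel '[[[0.017,0,-0.004,0],[0.018,0,-0.0025,0],[0.018,0,-0.001,0]]]'
```

```text
time_s: 13.1
ee_pos: [0.512, -0.288, 0.2321]
eef_rot: [3.087, -0.037, 0.174]
force: [-1.1, -4.9, -0.8]
grip_width: 0.0089
```

```bash
python3 -m handwheel '[[[0.018,0,0.001,0],[0.018,0,0.003,0],[0.018,0,0.005,0],[0.017,0,0.006,0]]]'
```

```text
time_s: 13.5
ee_pos: [0.5856, -0.2767, 0.2225]
eef_rot: [3.083, -0.039, 0.174]
force: [-3.1, 0.4, -2.1]
grip_width: 0.0085
```

```bash
python3 -m handwheel '[[[0.012,0,0.005,0],[0,0,0,0],[0,0,0,0]]]'
python3 -m handwheel '[[[0,0,0,0],[0,0,0,0],[0,0,0,0],[0,0,-0.01,0],[0,0,-0.03,0],[0,0,-0.03,0]]]' 0.04
```

```text
time_s: 13.8
ee_pos: [0.5994, -0.2746, 0.2168]
eef_rot: [3.083, -0.038, 0.175]
force: [0.1, -0.3, 0.3]
grip_width: 0.0085
time_s: 14.4
ee_pos: [0.5935, -0.2708, 0.2869]
eef_rot: [3.087, -0.034, 0.173]
force: [-0.0, 0.4, -0.1]
grip_width: 0.0402
```

Lid angle is about 1.88 by geometry and released. Next I check the joints and turn the jaws across the stub, camera on the robot's side.

```bash
python3 -c "
from h import *
print(ctrl.get_obs()['qpos'].round(3))"
python3 -m handwheel '[[[-0.04,0,0,-0.149],[-0.04,0,0,-0.149],[0,0,0,-0.149],[0,0,0,-0.149],[0,0,0,-0.149],[0,0,0,-0.149],[0,0,0,-0.149],[0,0,0,-0.149],[0,0,0,-0.149],[0,0,0,-0.149]]]' 0.06
python3 -c "
from h import *
print(ctrl.get_obs()['qpos'].round(3))"
```

```text
[-0.474  0.459  1.113 -0.023  1.51  -0.646]
time_s: 15.4
ee_pos: [0.513, -0.2918, 0.301]
eef_rot: [3.09, 0.064, 1.676]
force: [0.4, 0.2, 0.1]
grip_width: 0.0599
[-0.571  0.29   1.31  -0.017  1.461 -2.248]
```

```bash
python3 - <<'E'
from h import *
im,m=snap('wrist','w8.png'); o=ctrl.get_obs(); print(o['ee_pos'],R.from_euler('xyz',o['eef_rot']).as_matrix().round(3))
import json; json.dump({k:np.array(v).tolist() for k,v in m.items()},open('w8.json','w'))
snap('scene','s8.png')
E
```

```text
[ 0.51298702 -0.29185642  0.30116997] [[-0.114  0.992  0.059]
 [ 0.991  0.118 -0.058]
 [-0.065  0.051 -0.997]]
```

View pics/w8.png

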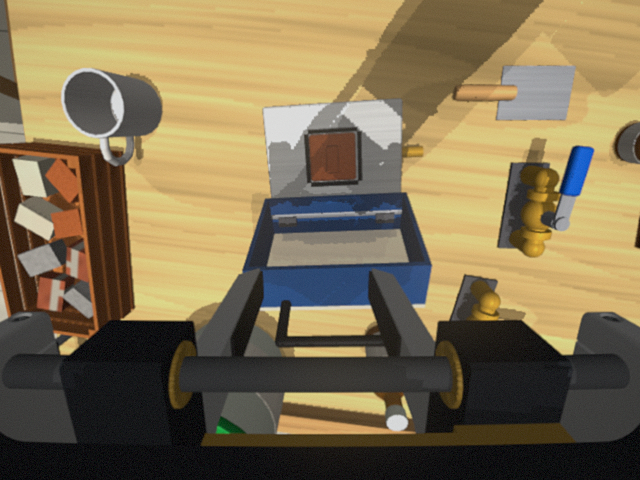

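The lid leans open; the cast sits in the nest at about (333,157), with the stub around (336,158).

```bash
python3 - <<'E'
from h import *
import json; m=json.load(open('w8.json')); im=cv2.imread('pics/w8.png'); h=cv2.cvtColor(im,cv2.COLOR_BGR2HSV)
k=cv2.inRange(h,(3,90,50),(15,255,255)); k[:125]=0;k[192:]=0;k[:,:300]=0;k[:,366:]=0
p=np.argwhere(k)[:,::-1].astype(np.float32); r=cv2.minAreaRect(p); b=cv2.boxPoints(r); print(r)
B=np.array([onz(m,*q,.059) for q in b]); print(B.round(4),B.mean(0))
e=B[1]-B[0]; print(np.degrees(np.arctan2(e[1],e[0]))%90,np.linalg.norm(e),np.linalg.norm(B[2]-B[1]))
o=ctrl.get_obs(); M=R.from_euler('xyz',o['eef_rot']).as_matrix()
t=np.append(B.mean(0)[:2],.16); print('tool shift',M.T@(t-o['ee_pos']))
# tray from side0 + scene + w4-type: sheet rect
for f,n,box in [('side0.png','side',(265,300,305,340)),('scene0.png','scene',(395,255,440,290))]:
    mm=imaging.camera_model(n); g=cv2.inRange(cv2.cvtColor(cv2.imread('pics/'+f),cv2.COLOR_BGR2HSV),(45,100,30),(85,255,255)); q=np.zeros_like(g); x0,y0,x1,y1=box; q[y0:y1,x0:x1]=g[y0:y1,x0:x1]
    bp=cv2.boxPoints(cv2.minAreaRect(np.argwhere(q)[:,::-1].astype(np.float32)));BB=np.array([onz(mm,*z,.005)[:2] for z in bp]);print(BB.mean(0),BB.round(3).tolist())
E
```

```text
((332.17535400390625, 156.68212890625), (46.18576431274414, 45.66254806518555), 87.27368927001953)
[[ 0.4383 -0.3241  0.059 ]
 [ 0.43   -0.2702  0.059 ]
 [ 0.4839 -0.26    0.059 ]
 [ 0.4931 -0.3159  0.059 ]] [ 0.46129466 -0.29255581  0.059     ]
8.760999135599207 0.05452346229328837 0.054911393462137616
tool shift [ 0.01351635 -0.05877481  0.13749554]
[0.47741867 0.25986304] [[0.499, 0.295], [0.514, 0.23], [0.455, 0.225], [0.442, 0.289]]
[0.47457872 0.25712968] [[0.506, 0.235], [0.455, 0.221], [0.443, 0.281], [0.494, 0.293]]
```

```bash
python3 -m handwheel '[[[0.009,-0.031,0.02,-0.05],[0.009,-0.032,0.03,0],[0,0,0.04,0],[0,0,0.035,0],[0,0,0,0]]]'
python3 - <<'E'
from h import *
o=ctrl.get_obs(); M=R.from_euler('xyz',o['eef_rot']).as_matrix();print(M.round(3)); print(M.T@(np.array([.4613,-.2926,.081])-o['ee_pos']))
E
```

```text
time_s: 16.0
ee_pos: [0.454, -0.2895, 0.172]
eef_rot: [3.086, 0.069, 1.698]
force: [0.0, -0.4, 0.5]
grip_width: 0.06
[[-0.127  0.99   0.064]
 [ 0.99   0.131 -0.062]
 [-0.069  0.055 -0.996]]
[0.00232708 0.00184837 0.09133774]
```

```bash
python3 -m handwheel '[[[0.002,0.002,0.03,-0.02],[0,0,0.03,0],[0,0,0.02,0],[0,0,0.008,0],[0,0,0,0]]]'
python3 - <<'E'
from h import *
snap('wrist','w9.png'); o=ctrl.get_obs(); M=R.from_euler('xyz',o['eef_rot']).as_matrix(); print(M.T@(np.array([.4613,-.2926,.081])-o['ee_pos']))
E
```

```text
time_s: 16.5
ee_pos: [0.4654, -0.2953, 0.0915]
eef_rot: [3.079, 0.076, 1.703]
force: [-0.0, 0.1, 0.6]
grip_width: 0.0601
[ 0.00424489 -0.00469172  0.01062981]
```

```bash
python3 -m handwheel '[[[0.003,-0.005,0.007,0],[0,0,0.003,0],[0,0,0,0]]]'
python3 -m handwheel '[[[0,0,0,0],[0,0,0,0],[0,0,0,0],[0,0,0,0],[0,0,0,0],[0,0,0,0]]]' 0 15
```

```text
time_s: 16.85
ee_pos: [0.4619, -0.2945, 0.0845]
eef_rot: [3.075, 0.08, 1.701]
force: [0.5, -0.5, -0.3]
grip_width: 0.0599
time_s: 17.45
ee_pos: [0.4622, -0.2947, 0.0855]
eef_rot: [3.074, 0.081, 1.701]
force: [0.2, 1.1, 0.4]
grip_width: 0.0155
```

```bash
python3 -m handwheel '[[[0,0,0,0],[0,0,0,0],[0,0,-0.005,0],[0,0,-0.01,0],[0,0,-0.015,0],[0,0,-0.02,0],[0,0,-0.02,0],[0,0,-0.02,0]]]' 0 20
```

```text
time_s: 18.25
ee_pos: [0.4545, -0.2873, 0.1799]
eef_rot: [3.075, 0.08, 1.701]
force: [0.0, 0.4, 0.6]
grip_width: 0.0005
```

The fingers closed on nothing, so they passed over or slipped off the stub; the real tips seem shorter than stated. I'll check the cast and the tip heights.

```bash
python3 -m handwheel '[[[0,0.04,-0.03,0],[0,0.04,-0.03,0],[0,0,0,0],[0,0,0,0]]]' 0.05 20
python3 - <<'E'
from h import *
im,m=snap('wrist','w10.png'); h=cv2.cvtColor(im,cv2.COLOR_RGB2HSV)
k=cv2.inRange(h,(3,90,50),(15,255,255)); n,l,s,c=cv2.connectedComponentsWithStats(k)
for i in range(1,n):
    if s[i,4]>600 and 250<c[i][0]<420: 
        p=np.argwhere(l==i)[:,::-1].astype(np.float32); r=cv2.minAreaRect(p);B=np.array([onz(m,*q,.059) for q in cv2.boxPoints(r)]);e=B[1]-B[0];print(c[i].round(),s[i],B.mean(0).round(4),B.round(3).tolist(),np.degrees(np.arctan2(e[1],e[0]))%90)
o=ctrl.get_obs(); print(o['ee_pos'],np.linalg.inv(R.from_euler('xyz',o['eef_rot']).as_matrix())@(m['position']-o['ee_pos']))
a=cv2.imread('pics/w9.png')[150:400,180:460]; b=cv2.imread('pics/w10.png')[60:310,180:460]
cv2.imwrite('pics/cmp.png',cv2.resize(np.hstack([a,b]),None,fx=1.42,fy=1.42))
E
```

```text
time_s: 18.65
ee_pos: [0.53, -0.2719, 0.2509]
eef_rot: [3.073, 0.082, 1.7]
force: [-1.2, 0.3, -0.8]
grip_width: 0.0291
[319. 138.] [ 292  111   54   55 2799] [ 0.461  -0.2931  0.059 ] [[0.438, -0.325, 0.059], [0.429, -0.271, 0.059], [0.483, -0.26, 0.059], [0.493, -0.317, 0.059]] 9.437357236269676
[ 0.52996647 -0.27197614  0.25114452] [-1.62603206e-04 -7.61145218e-02 -1.83214568e-01]
```

View pics/cmp.png

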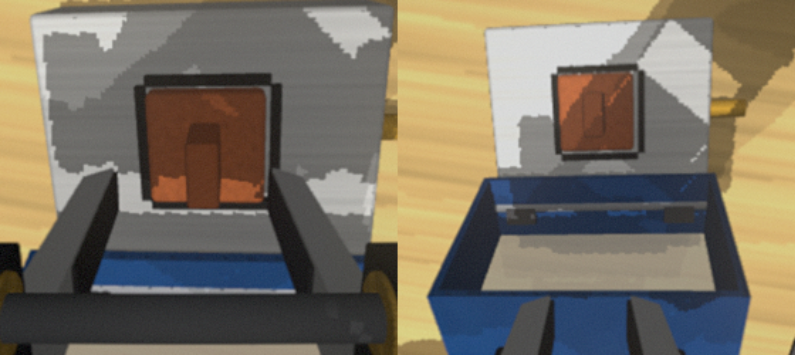

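The cast is undisturbed in its nest (centre (0.461,-0.293)). The finger geometry in the image puts the tips at about the TCP, so I'll grasp about 20 mm lower and watch the force.

```bash
cat > d.py <<'E'
from h import *
import sys
o=ctrl.get_obs(); M=R.from_euler('xyz',o['eef_rot']).as_matrix()
t=np.array([float(a) for a in sys.argv[1:4]]); print('rel',(M.T@(t-o['ee_pos'])).round(4),'tilt z',M[:,2].round(3),'q6',o['qpos'][5].round(2))
E
python3 d.py .4612 -.2929 .066
```

```text
rel [ 0.0033 -0.0835  0.1802] tilt z [ 0.079 -0.072 -0.994] q6 -2.22
```

```bash
python3 -m handwheel '[[[0.003,-0.042,0.01,-0.02],[0,-0.041,0.03,0],[0,0,0.04,0],[0,0,0.03,0],[0,0,0,0]]]' 0.05; python3 d.py .4612 -.2929 .066
```

```text
time_s: 19.2
ee_pos: [0.448, -0.2888, 0.1293]
eef_rot: [3.078, 0.081, 1.718]
force: [-0.2, -0.4, 0.9]
grip_width: 0.05
rel [-0.0009  0.0084  0.0642] tilt z [ 0.075 -0.07  -0.995] q6 -2.35
```

```bash
python3 -m handwheel '[[[0,0.006,0.022,0],[0,0,0.02,0],[0,0,0.009,0],[0,0,0,0]]]'; python3 d.py .4612 -.2929 .066
```

```text
time_s: 19.6
ee_pos: [0.4568, -0.2923, 0.0808]
eef_rot: [3.077, 0.081, 1.716]
force: [-0.2, -0.4, 0.5]
grip_width: 0.0499
rel [0.     0.0033 0.0151] tilt z [ 0.075 -0.071 -0.995] q6 -2.34
```

```bash
python3 -m handwheel '[[[0,0.003,0.006,0],[0,0,0.005,0],[0,0,0,0]]]'; python3 d.py .4612 -.2929 .066
```

```text
time_s: 19.9
ee_pos: [0.4615, -0.2933, 0.0721]
eef_rot: [3.075, 0.084, 1.715]
force: [-1.3, 0.6, -1.3]
grip_width: 0.0503
rel [ 0.001  -0.0007  0.0061] tilt z [ 0.078 -0.073 -0.994] q6 -2.33
```

No contact below the depth where stated tips would hit the plate. A bit further, then close.

```bash
python3 -m handwheel '[[[0.001,0,0.004,0],[0,0,0.001,0]]]'; python3 -m handwheel '[[[0,0,0,0],[0,0,0,0],[0,0,0,0],[0,0,0,0],[0,0,0,0],[0,0,0,0],[0,0,0,0],[0,0,0,0]]]' 0 20
```

```text
time_s: 20.1
ee_pos: [0.4621, -0.2928, 0.0675]
eef_rot: [3.074, 0.084, 1.715]
force: [0.5, 0.6, -0.3]
grip_width: 0.0497
time_s: 20.9
ee_pos: [0.4623, -0.2926, 0.0683]
eef_rot: [3.073, 0.084, 1.715]
force: [-0.5, 1.4, 1.6]
grip_width: 0.0145
```

Held at 14.5 mm. Lift slowly.

```bash
python3 -m handwheel '[[[0,0,-0.004,0],[0,0,-0.008,0],[0,0,-0.012,0],[0,0,-0.02,0],[0,0,-0.025,0],[0,0,-0.025,0],[0,-0.01,-0.025,0]]]'
```

```text
time_s: 21.6
ee_pos: [0.4416, -0.2844, 0.1912]
eef_rot: [3.076, 0.082, 1.716]
force: [0.4, 0.2, -0.8]
grip_width: 0.0136
```

```bash
python3 -m handwheel '[[[0.04,0.01,-0.02,0],[0.045,0.015,-0.01,0],[0.045,0.016,0,0],[0.045,0.016,0,0],[0.045,0.016,0,0],[0.045,0.016,0,0],[0.045,0.016,0,0],[0.045,0.016,0,0],[0.045,0.016,0,0],[0.045,0.016,0,0]]]' 0 25
```

```text
time_s: 22.6
ee_pos: [0.5289, 0.1909, 0.2104]
eef_rot: [3.056, 0.091, 1.703]
force: [0.8, -0.6, -1.1]
grip_width: 0.0141
```

```bash
python3 -m handwheel '[[[0.04,0.017,0,0],[0.03,0.016,0,0],[0,0,0,0]]]'
python3 - <<'E'
from h import *
im,m=snap('wrist','w11.png'); h=cv2.cvtColor(im,cv2.COLOR_RGB2HSV)
k=cv2.inRange(h,(45,100,30),(85,255,255)); n,l,s,c=cv2.connectedComponentsWithStats(k)
for i in range(1,n):
    if s[i,4]>300:
        p=np.argwhere(l==i)[:,::-1].astype(np.float32); W=np.array([onz(m,*q,.005)[:2] for q in p],np.float32); print(c[i].round(),s[i],cv2.minAreaRect(W))
E
```

```text
time_s: 22.9
ee_pos: [0.5519, 0.273, 0.209]
eef_rot: [3.054, 0.09, 1.708]
force: [0.2, -1.3, -0.3]
grip_width: 0.0138
[334. 110.] [312  97  45  30 915] ((0.4578900635242462, 0.2615550756454468), (0.026110514998435974, 0.045518841594457626), 13.628541946411133)
[512. 288.] [ 465  248   95   81 6042] ((0.6282862424850464, 0.5066787600517273), (0.10999622195959091, 0.1102721244096756), 9.883428573608398)
```

```bash
python3 -m handwheel '[[[0,0.04,-0.03,0],[0,0.02,-0.02,0],[0,0,0,0]]]'
python3 - <<'E'
from h import *
im,m=snap('wrist','w12.png'); h=cv2.cvtColor(im,cv2.COLOR_RGB2HSV)
k=cv2.inRange(h,(45,60,20),(85,255,255)); n,l,s,c=cv2.connectedComponentsWithStats(k)
for i in range(1,n):
    if s[i,4]>300:
        p=np.argwhere(l==i)[:,::-1].astype(np.float32); W=np.array([onz(m,*q,.005)[:2] for q in p],np.float32); print(c[i].round(),s[i],cv2.minAreaRect(W))
k=cv2.inRange(h,(0,100,40),(17,255,255)); n,l,s,c=cv2.connectedComponentsWithStats(k)
for i in range(1,n):
    if s[i,4]>200: print('ter',c[i].round(),s[i])
E
```

```text
time_s: 23.25
ee_pos: [0.6028, 0.2803, 0.2622]
eef_rot: [3.065, 0.094, 1.708]
force: [0.5, -0.0, -0.8]
grip_width: 0.014
[332.  84.] [ 303   53   57   63 3071] ((0.4772970378398895, 0.2574886679649353), (0.06345558166503906, 0.06317489594221115), 13.125374794006348)
[501. 230.] [ 458  191   87   79 5371] ((0.6203498840332031, 0.5026497840881348), (0.10705184191465378, 0.10868574678897858), 10.151548385620117)
ter [196.   4.] [176   0  38  11 252]
ter [340.  84.] [ 236   38  196   92 5388]
ter [ 30. 234.] [ 11 221  30  32 335]
ter [ 96. 235.] [ 72 222  49  27 845]
ter [316. 271.] [ 269  225   94  132 6675]
ter [105. 291.] [ 76 285  56  12 376]
ter [214. 313.] [192 301  46  27 728]
ter [108. 344.] [  53  326  127   31 1493]
ter [313. 404.] [297 392  27  36 425]
ter [507. 416.] [ 455  400  102   35 1354]
```

View pics/w12.png

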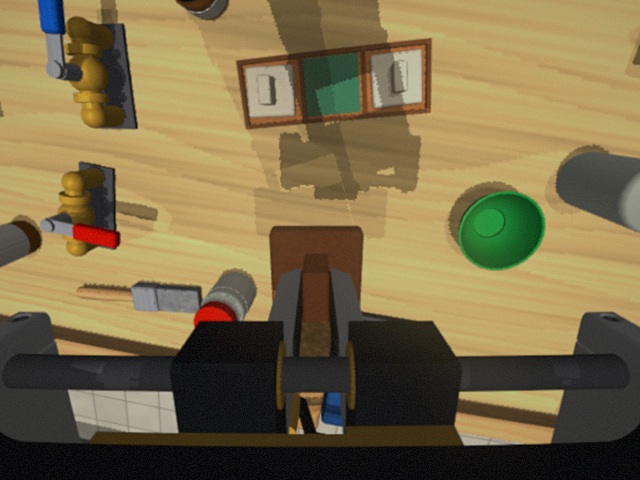

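The picture shows the cast held squarely below the fingers, the green bay at (332,84), and both white casts in place. The sheet centre is (0.477,0.258) with yaw 13°.

```bash
python3 -m handwheel '[[[0,-0.04,0,-0.045],[0,-0.04,0,-0.045],[0,-0.04,0.02,0],[0,0,0.03,0],[0,0,0,0]]]'; python3 d.py .4778 .258 .05
```

```text
time_s: 23.8
ee_pos: [0.4789, 0.2472, 0.1965]
eef_rot: [3.079, 0.102, 1.799]
force: [-0.5, 0.1, 0.1]
grip_width: 0.0138
rel [ 0.0257 -0.0076  0.1444] tilt z [ 0.084 -0.085 -0.993] q6 -1.3
```

```bash
python3 -m handwheel '[[[0.013,-0.004,0.02,0],[0.012,-0.004,0.03,0],[0,0,0.03,0],[0,0,0.025,0],[0,0,0.02,0],[0,0,0,0]]]'; python3 d.py .4778 .258 .035
```

```text
time_s: 24.4
ee_pos: [0.4763, 0.2581, 0.0715]
eef_rot: [3.072, 0.1, 1.795]
force: [0.4, 0.1, -1.1]
grip_width: 0.0136
rel [ 0.0032 -0.0011  0.0363] tilt z [ 0.09  -0.082 -0.993] q6 -1.24
```

```bash
python3 - <<'E'
from h import *
im,m=snap('wrist','w13.png'); o=ctrl.get_obs(); h=cv2.cvtColor(im,cv2.COLOR_RGB2HSV)
k=cv2.inRange(h,(3,100,40),(15,255,255)); n,l,s,c=cv2.connectedComponentsWithStats(k)
M=R.from_euler('xyz',o['eef_rot']).as_matrix()
for i in range(1,n):
    if s[i,4]>2000 and 250<c[i][0]<400:
        print(c[i].round(),s[i]); p=np.argwhere(l==i)[:,::-1]
        for r in sorted(set(p[:,1]))[::12]:
            q=p[p[:,1]==r]; a,b=q[:,0].min(),q[:,0].max()
            A,B=onz(m,a,r,.0625),onz(m,b+1,r,.0625); print(r,a,b,(M.T@(A-o['ee_pos'])).round(3),(M.T@(B-o['ee_pos'])).round(3))
E
```

```text
[334. 245.] [  178   193   308   129 14731]
193 193 194 [-0.072 -0.051  0.014] [-0.071 -0.051  0.014]
205 180 485 [-0.081 -0.044  0.016] [ 0.092 -0.047 -0.002]
217 181 483 [-0.081 -0.036  0.016] [ 0.092 -0.04  -0.002]
229 182 481 [-0.082 -0.029  0.017] [ 0.092 -0.033 -0.001]
241 185 479 [-0.081 -0.021  0.017] [ 0.092 -0.026 -0.001]
253 186 477 [-0.081 -0.013  0.018] [ 0.092 -0.019 -0.   ]
265 188 475 [-0.081 -0.005  0.018] [ 0.092 -0.011  0.001]
277 189 473 [-0.081  0.003  0.019] [ 0.092 -0.004  0.001]
289 204 471 [-0.072  0.012  0.019] [0.092 0.004 0.002]
301 302 469 [-0.009  0.017  0.013] [0.093 0.012 0.002]
313 302 329 [-0.009  0.026  0.013] [0.009 0.025 0.011]
```

```bash
python3 d.py .479 .2577 .036; python3 -m handwheel '[[[0.003,0,0.012,0],[0,0,0.012,0],[0,0,0.006,0],[0,0,0,0]]]'; python3 d.py .479 .2577 .03
```

```text
rel [ 0.0024 -0.0008  0.037 ] tilt z [ 0.091 -0.081 -0.992] q6 -1.24
time_s: 24.85
ee_pos: [0.4807, 0.26, 0.0445]
eef_rot: [3.065, 0.099, 1.794]
force: [-0.0, -0.0, -1.1]
grip_width: 0.0144
rel [-0.0004 -0.0033  0.0144] tilt z [ 0.096 -0.079 -0.992] q6 -1.23
```

```bash
python3 -m handwheel '[[[-0.001,-0.003,0.005,0],[0,0,0.003,0],[0,0,0,0]]]'; python3 d.py .479 .2577 .03
```

```text
time_s: 25.15
ee_pos: [0.4788, 0.2576, 0.0363]
eef_rot: [3.064, 0.098, 1.794]
force: [0.1, -0.0, -0.1]
grip_width: 0.0137
rel [ 0.0007 -0.0003  0.0063] tilt z [ 0.097 -0.079 -0.992] q6 -1.23
```

```bash
python3 -m handwheel '[[[0,0,0.003,0],[0,0,0,0]]]'; python3 -m handwheel '[[[0,0,0.003,0],[0,0,0,0]]]'
```

```text
time_s: 25.35
ee_pos: [0.4792, 0.2574, 0.0333]
eef_rot: [3.064, 0.098, 1.794]
force: [-0.1, 0.7, -0.3]
grip_width: 0.0139
time_s: 25.55
ee_pos: [0.48, 0.2573, 0.0307]
eef_rot: [3.063, 0.098, 1.793]
force: [-0.8, 0.2, -0.1]
grip_width: 0.0138
```

```bash
python3 -m handwheel '[[[0,-0.001,0.002,0],[0,0,0,0]]]'; python3 -m handwheel '[[[0,0,0.002,0],[0,0,0,0]]]'
```

```text
time_s: 25.75
ee_pos: [0.4807, 0.2571, 0.0305]
eef_rot: [3.059, 0.098, 1.793]
force: [-1.8, 0.8, 1.0]
grip_width: 0.0139
time_s: 25.95
ee_pos: [0.4817, 0.2569, 0.0302]
eef_rot: [3.057, 0.098, 1.793]
force: [-1.8, 0.6, 2.7]
grip_width: 0.0138
```

Contact with the bay floor. Release gently and withdraw along the fingers.

```bash
python3 -m handwheel '[[[0,0,0,0],[0,0,0,0]]]' 0.018; python3 -m handwheel '[[[0,0,0,0],[0,0,0,0],[0,0,-0.01,0],[0,0,-0.02,0],[0,0,-0.03,0],[0,0.03,-0.04,0],[0,0.04,-0.04,0],[0,0.04,-0.03,0],[0,0,0,0]]]' 0.042
python3 - <<'E'
from h import *
im,m=snap('wrist','w14.png'); h=cv2.cvtColor(im,cv2.COLOR_RGB2HSV)
import json; json.dump({k:np.array(v).tolist() for k,v in m.items()},open('w14.json','w'))
def rep(nm,k,z,mn=100):
    n,l,s,c=cv2.connectedComponentsWithStats(k)
    for i in range(1,n):
        if s[i,4]>mn:
            p=np.argwhere(l==i)[:,::-1]; W=np.array([onz(m,*q,z)[:2] for q in p],np.float32); r=cv2.minAreaRect(W); 
            if abs(r[0][0]-.477)<.12 and abs(r[0][1]-.258)<.14: print(nm,c[i].round(),s[i,4],np.round(r[0],4),np.round(r[1],4),round(r[2],1))
rep('green',cv2.inRange(h,(45,60,20),(85,255,255)),.005,20)
for hi in (9,11,13,17): rep('ter%d'%hi,cv2.inRange(h,(3,100,30),(hi,255,255)),.019)
snap('scene','s14.png'); snap('side','d14.png')
u,v=proj(m,(.477,.258,.019)).astype(int); print(u,v,h[v-25:v+26:5,u-40:u+41:5].tolist()[5])
E
```

```text
time_s: 26.15
ee_pos: [0.4816, 0.2568, 0.0301]
eef_rot: [3.057, 0.098, 1.793]
force: [-0.1, -0.8, -0.8]
grip_width: 0.0181
time_s: 27.05
ee_pos: [0.567, 0.2947, 0.2125]
eef_rot: [3.058, 0.098, 1.794]
force: [-1.1, -0.1, -0.6]
grip_width: 0.0419
green [334.  98.] 662 [0.4766 0.2572] [0.0623 0.0641] 13.0
ter11 [315. 113.] 2291 [0.4815 0.253 ] [0.055  0.0591] 12.7
ter13 [313. 112.] 6536 [0.4783 0.2587] [0.0753 0.2133] 13.0
ter13 [422.  98.] 561 [0.4515 0.3522] [0.0634 0.0251] 13.0
ter17 [324. 112.] 9460 [0.4778 0.26  ] [0.0785 0.2188] 12.9
318 111 [[12, 118, 91], [13, 168, 149], [11, 157, 99], [11, 169, 151], [11, 164, 101], [11, 160, 91], [10, 165, 91], [12, 180, 88], [11, 163, 108], [10, 174, 142], [10, 173, 147], [11, 177, 144], [10, 169, 143], [66, 90, 94], [69, 102, 118], [13, 173, 103], [13, 167, 168]]
```

Released. A numeric check of position and flatness follows: cast edges in the tray frame and the green strips left around it, from the wrist plus both fixed cameras.

```bash
python3 - <<'E'
from h import *
import json
a=np.radians(13.0); C=np.array([.4770,.258]); T=np.array([[np.cos(a),np.sin(a)],[-np.sin(a),np.cos(a)]])
V={'w14.png':json.load(open('w14.json')),'s14.png':imaging.camera_model('scene'),'d14.png':imaging.camera_model('side')}
for f,m in V.items():
    im=cv2.imread('pics/'+f); h=cv2.cvtColor(im,cv2.COLOR_BGR2HSV); print(f,'cam in tray',(T@(np.array(m['position'])[:2]-C)).round(3),np.array(m['position'])[2].round(3))
    # sample along tray axes, on planes z=.019 (plate top) and z=.005
    def hs(x,y,z):
        P=C+T.T@np.array([x,y]); u,v=proj(m,(*P,z)).round().astype(int); return h[v,u]
    for z in (.019,):
        for nm,ax in (('y',lambda t,o:(o,t)),('x',lambda t,o:(t,o))):
            for o in (-.022,.022):
                row=[hs(*ax(t,o),z) for t in np.arange(-.044,.0441,.002)]
                print(nm,o,''.join('G' if 40<r[0]<90 and r[1]>50 else 'W' if r[1]<70 else 'c' if r[0]<=11 and r[1]>110 else 'b' for r in row))
E
```

```text
w14.png cam in tray [0.005 0.033] 0.388
y -0.022 WbbbbbccbbcbbbccbcccbcccccccccbcccbGGGbbbcbbb
y 0.022 bbbbbbbbccccbcbcccccbcbbcccccccbccbGGGbbbbbbb
x -0.022 bbbbbbbbGGbbbcbccbbcbcccccccccccccccccbbbcbbb
x 0.022 bbbbbbcbGGbccccccbccccbccccccccbbcccccbbbbbbb
s14.png cam in tray [0.947 0.06 ] 0.884
y -0.022 Wccccccccccccccccccccccccccccccccccccbccccccc
y 0.022 WbbbbcccccccccccccccccccccccccccccbGGGWbbcbbb
x -0.022 bbbbbbbbccccccccccccccccccccccccccccccccccccc
x 0.022 bbbbbbbbbbccccccccccccccccccccccccccccccccccb
d14.png cam in tray [-0.438  0.519] 1.187
y -0.022 WWWWWbbcccccccccccccccccccccccccccccccGGGGWcc
y 0.022 WWWbbbcbbcccccccccccccccccccccccccccccGGGGbbc
x -0.022 bbccbGGGWcccccccccccccccccccccccccccccccbbbbb
x 0.022 bbbcbGGGbbcccccccccccccccccccccccccccccbbbbbb
```

Both edge pairs put the cast centre at about (+3.5,-3) mm in the tray frame, square to the bay and within its walls, so it lies on the floor. Next come final checks of red, blue, lid and white casts, then I hand in.

```bash
python3 - <<'E'
from h import *
S=imaging.camera_model('scene')
def rect(f,box,lo,hi,z):
    g=cv2.inRange(cv2.cvtColor(cv2.imread('pics/'+f),cv2.COLOR_BGR2HSV),lo,hi); x0,y0,x1,y1=box; q=np.zeros_like(g); q[y0:y1,x0:x1]=g[y0:y1,x0:x1]
    r=cv2.minAreaRect(np.array([onz(S,*p,z)[:2] for p in np.argwhere(q)[:,::-1]],np.float32)); return np.round(r[0],4),np.round(r[1],3),round(r[2],1)
print('red',rect('s14.png',(285,215,345,275),(0,140,90),(8,255,255),.09))
for f in('scene0.png','s14.png'): print('blue',rect(f,(325,200,365,225),(100,100,40),(125,255,255),.09))
a,b,c=[cv2.imread('pics/'+f).astype(int) for f in('s8.png','s14.png','scene0.png')]
print('lid diff s8/s14',(np.abs(a-b).sum(2)>60)[150:210,225:300].mean(),'tray ends diff',(np.abs(c-b).sum(2)>90)[255:295,375:400].mean(),(np.abs(c-b).sum(2)>90)[255:295,436:462].mean())
print(ctrl.hand_in())
E
```

```text
red (array([0.6832, 0.01  ]), array([0.058, 0.026]), 88.5)
blue (array([ 0.4425, -0.0193]), array([0.056, 0.022]), 2.1)
blue (array([ 0.4419, -0.0194]), array([0.057, 0.022]), 2.1)
lid diff s8/s14 0.0908888888888889 tray ends diff 0.128 0.45096153846153847
the job is handed in; nothing more can be done
None
```

I turned the red valve to its hard stop, swung the lid back, and laid the cast stub up in the green-lined bay. I then handed the job in at about 27 s, and no verdict was given.

Three tries failed on the way:
- **Valve:** the fingers rode over the red handle once.
- **Lid:** the bar slipped from a 15 N grip and the lid fell shut, with the valve already shut by then.
- **Cast:** the first grasp closed on nothing, because the fingertips sit nearer the TCP than stated.

Last checks:
- **Red handle:** it lies at 88.5° across the pipe, and I felt about 20 N at the stop.
- **Blue handle:** it is unmoved to within 1 mm.
- **Cast:** it is about 4–5 mm from the bay centre by its edges; a plain colour fit gave 6–7 mm. It is square to the bay and inside its walls. I inferred that it lies flat from its edges and did not measure its tilt directly.
- **Lid:** the bar was released at about 1.88 rad by geometry, and a picture then showed it leaning open. A later frame comparison showed 9% of pixels changed there, probably because the arm was in one of the frames.
- **White casts:** both looked in place in the last picture, taken before placing. The final frame comparison of the tray ends was inconclusive, with 13% and 45% of pixels changed, perhaps from arm shadow. I had no picture views left to settle it.

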